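# Put the last turned foot into the covered empty crate cell

## Task

One cell of the plywood parts crate is still empty, but it is hidden under the wooden cover. Lift the cover off and set it down, right way up and flat, on the clear bench; then take the loose turned foot that stands on the bench (the same pattern as those in the crate) and set it upright on the floor of the empty cell that was under the cover. Set both down rather than dropping them, and leave the foot already stored under the cover standing in its cell.

Things in the scene. Friction and masses are not known exactly. Their poses are not given: they have to be found in the camera images.
- crate: Fixed open plywood crate, 194 x 194 mm, 50 mm high; 2 x 2 cells 76 mm wide inside, walls 14 mm, floor 6 mm thick. Origin: centre of underside, x and y along its sides, z up. Cell centres at x, y = +-45 mm. The two cells at y = -45 are open, each with a standing foot (tops 106 mm above bench). The two at y = +45 are under the cover: one holds a foot, one is empty.
- cover: Loose hollow wooden box cover, open below, 194 (x) x 104 (y) mm, 70 high, under 0.5 kg. On top a central upright grip bar: 70 long (x), 20 thick (y), 42 tall. Origin: centre of its lower edge plane, z up. Its rim lies on the crate rim, axes as the crate's; raise it 70 mm before moving sideways, a foot is inside. Clear bench for it (base frame): x 0.42 to 0.68, y 0.02 to 0.24 m.
- foot: The loose foot to put away, standing on the bench left of the clear area: round turned bare-wood foot, 100 mm tall; base disc 50 mm across and 20 mm high, narrow waist, straight round stem 32 mm across from 56 to 100 mm. Origin: centre of its underside, z up. Under 0.15 kg. Near it: a square foot, a slim taller leg, a flat disc (bystanders).
- stored_foot: A second foot of the same shape and size, its origin also at the centre of its underside, standing under the cover at the centre of one of the two covered cells. The other covered cell is the empty one.
Things that resemble listed ones, but are neither listed nor needed, are in the scene too. Leave any green or yellow look-alike of the foot alone.

How it is judged:
On the way:
1. the cover is off the crate and stands flat, right way up, on the bench (height (world z) of cover below 0.012 m and angle between cover's own z axis and vertical below 0.17 rad and linear speed of cover below 0.03 m/s), for 0.2 s.
At the end, for the whole second after the job is handed in: Cover on the bench, right way up, within 12 mm and 10 degrees of flat; loose foot on the floor of the covered empty cell, within 18 mm of its centre each way, 10 degrees of upright; stored foot upright within 10 degrees, moved under 30 mm; all at rest (all of step 1 and y of foot in the frame of crate between 0.027 and 0.063 m and (x of foot in the frame of crate between -0.063 and -0.027 m or x of foot in the frame of crate between 0.027 and 0.063 m) and z of foot in the frame of crate below 0.012 m and angle between each of foot, stored_foot's own z axis and vertical below 0.17 rad and linear speed of foot below 0.03 m/s and distance of stored_foot from where it was at the start of the episode below 0.03 m); the robot touches nothing.
It fails at once if the loose foot is dropped (falls free of the fingers faster than 0.7 m/s, about 25 mm) (contact force between the fingers and foot below 0.05 N and linear speed of foot above 0.7 m/s).
It fails at once if the cover is dropped (falls free of the fingers faster than 0.7 m/s, about 25 mm) (contact force between the fingers and cover below 0.05 N and linear speed of cover above 0.7 m/s).
It fails at once if the foot stored under the cover is knocked over (angle between stored_foot's own z axis and vertical above 0.6 rad).
It also fails if it takes over 72 s, if anything falls off the work surface, if the arm or the gripper's body presses on something with over 40 N, if the wrist force passes 120 N, or if a joint passes its speed limit or range.

## Robot

A 6-joint arm with a two-finger parallel gripper is mounted at the origin on the work surface. World frame = base frame: x ahead of the robot, y to its left, z up, the work surface at z = 0. Lengths are in m, angles in rad, forces in N, time in s.
With the tool pointing down it reaches from about 0.275 to 0.75 m from the base axis. Payload 10.2 kg.
Tool frame: the origin (TCP) lies at the very end of the fingers, on their centre line; the grasp point (between the pads) lies 19 mm behind it; y points along the fingers, z is the direction in which the jaws open and shut, and the axes are right-handed (so a half turn about y gives the same grasp; the last joint's range is limited). The gripper opens to 85 mm and grips with 20 to 120 N. Pads are 22 mm wide; open, the fingers measure 114 mm over their backs; the gripper's body (76 mm by 85 mm) begins 54 mm behind the grasp point. The pads swing forward as they close: fully open they stand 13 mm farther back than shut.
Start: joints at [0.902, 0.313, 1.498, -0, 1.331, -0.223], TCP at [0.226, 0.474, 0.231] pointing down, gripper open.
Joint ranges: [-2.94, 2.94], [-0.97, 2.17], [0.19, 2.56], [-1.23, 4.37], [0.02, 3.11], [-2.88, 2.88]. Speed limits (rad/s): [2.39, 2.39, 3.01, 3.14, 3.14, 3.14].

## Interface

Orientations are given as a 3x3 rotation matrix whose columns are the frame's x, y, z axes.
In Python, from station import state, imaging, job gives the robot as it stands.
- The arm moves only by the shell command python3 -m inch 'ROWS' [FORCE]. ROWS is JSON, a list of rows, each a list of 7 numbers: the shift along the tool's x, y, z in m, then the turn, a rotation vector about the tool's x, y, z in degrees, then the finger opening in m, from 0 to 0.0854. A call has 1 to 12 rows; each row shifts and turns the commanded pose from where the row before left it, along the tool's axes as they then stand; what a row does not reach is not made up. A row lasts 1/10 s, in which the tool goes at most 50 mm and 8.59 degrees, less where a joint would pass 70% of its speed; a pose out of reach is approached as far as the arm can. A call with a gripper value outside its range is refused whole. The fingers move at their own pace and stop on an object; FORCE is the grip in N (left out, the last holds). Time passes only in rows, so rows that do not move let the fingers close. It gives the time, the measured TCP pose, the force and the opening at its end, in the units of the state.
- state(): the state, without advancing time (a new reading comes with each control period).
- imaging.snapshot(name): name is "scene" or "top" or "wrist"; returns (picture, depth): 420x560x3 uint8, red, green, blue; 420x560 float32, m along the optical axis (not along the pixel's ray), 0 where there is no reading.
- imaging.camera_params(name): a dict with "fx", "fy", "cx", "cy" (pixels), "D" ([k1, k2, p1, p2, k3] as OpenCV has them; the pictures are not rectified), "rvec" (rotation vector, rad) and "tvec" (3), from world to camera coordinates, as OpenCV has them. Camera axes: x right, y down, z forward; pixel columns grow to the right and rows downward; lengths in m; the calibration is good to about 2 mm. A picture is of the moment at which its call begins: read the wrist's pose just before it. camera_params takes no time and is no camera call; for the wrist camera it gives the pose at the moment of the call.
- job.job_done(): hands the job in, once; it reports no verdict.
The state is a dict: "t": time; "qpos": joint angles; "dq": joint speeds; "joint_torque": joint torques, N m; "ee_pos": TCP position; "tcp_rot": TCP orientation; "contact_force": force on the tool from outside, world axes, zero at the start; "wrist_torque": the same for the moment, N m; "opening": finger opening in m.
Only numpy, scipy, OpenCV 4.12 (cv2) and the standard library are available. Lean on these libraries where they do the work, as an engineer would, in place of code of your own. Each camera call takes 0.05 s, during which the arm holds its last target. There are 200 camera calls.

## Working session

There is one attempt and no reset: what is moved stays moved. The work goes in short steps, Python scripts to look and compute and a shell command to move; the robot and the scene stay as the last step left them, time stands still between calls to the robot, and variables do not carry over. Pictures are saved under pics/ and viewed, about 8 in all and at most 12, crops included, and the job is handed in when it is done.

```bash
mkdir -p pics; cat > h.py <<'E'
import numpy as np, cv2
from station import state, imaging
def snap(n):
    p=imaging.camera_params(n); im,d=imaging.snapshot(n); return im,d,p
def cloud(d,p):
    h,w=d.shape; u,v=np.meshgrid(np.arange(w),np.arange(h))
    K=np.array([[p['fx'],0,p['cx']],[0,p['fy'],p['cy']],[0,0,1.]])
    n=cv2.undistortPoints(np.stack([u,v],-1).reshape(-1,1,2).astype(float),K,np.array(p['D'])).reshape(h,w,2)
    X=np.dstack([n[...,0]*d,n[...,1]*d,d])
    R=cv2.Rodrigues(np.array(p['rvec'],float))[0]
    return (X-np.array(p['tvec']).ravel())@R
def save(n,im): cv2.imwrite(f'pics/{n}.png',cv2.cvtColor(im,cv2.COLOR_RGB2BGR))
E
python3 - <<'E'
from h import *
for n in("top","scene"):
    im,d,p=snap(n); save(n,im); np.savez(n+'.npz',im=im,d=d,W=cloud(d,p))
s=state(); print(s['t'],s['ee_pos'],s['tcp_rot'],s['opening'],s['contact_force'])
E
```

```text
0.1 [0.22622809 0.47350746 0.23078748] [[ 9.02272265e-01 -7.60754312e-04  4.31166072e-01]
 [-4.31166650e-01 -9.34843956e-04  9.02271825e-01]
 [-2.83334184e-04 -9.99999274e-01 -1.17149566e-03]] 0.08506914631421009 [-0.00706294 -0.94617192  1.17092904]
```

View pics/top.png

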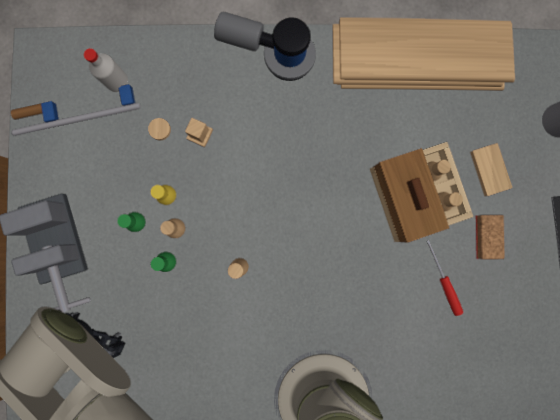

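View pics/scene.png

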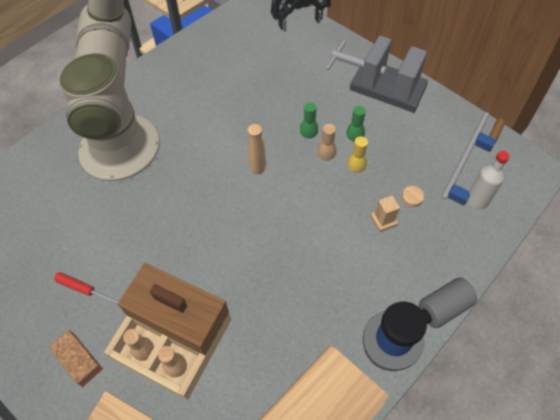

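The top view shows the loose foot at (173,228) between the green and yellow look-alikes, with the slim leg at (237,268). The crate with its cover is at about (422,193), with the grip bar at (419,193).

```bash
python3 - <<'E'
from h import *
z=np.load('top.npz'); W=z['W'];im=z['im'];d=z['d']
print('bench z',[W[v,u].round(4) for u,v in((300,200),(250,200),(200,300))])
def blob(name,u0,u1,v0,v1,zl,zh):
    m=np.zeros(d.shape,bool);m[v0:v1,u0:u1]=1
    m&=(d>0)&(W[...,2]>zl)&(W[...,2]<zh)
    P=W[m]; r=cv2.minAreaRect((P[:,:2]*1000).astype(np.float32))
    print(name,m.sum(),'med',np.median(P,0).round(4),'rect',np.round(r[0],1),np.round(r[1],1),round(r[2],1))
blob('foot top',155,195,212,245,.09,.115)
blob('slim',220,255,250,285,.08,.3)
blob('bar',370,475,140,245,.148,.18)
blob('covertop',370,475,140,245,.11,.13)
blob('crate+',370,475,140,245,.04,.058)
blob('feet A',430,450,158,178,.095,.115)
blob('feet B',443,465,190,210,.095,.115)
for n,u,v in(('y',165,194),('g',125,221),('g2',158,263),('sq',199,130),('disc',159,129),('screw',452,295),('block',491,237),('bl2',492,170)): print(n,W[v,u].round(3))
z=np.load('scene.npz'); W=z['W'];im=z['im'];d=z['d']
blob('S foot top',315,345,120,165,.09,.115)
blob('S bar',100,240,250,390,.148,.18)
blob('S covertop',100,240,250,390,.11,.13)
E
```

```text
bench z [array([ 0.4941,  0.0542, -0.0018]), array([ 0.4946,  0.1792, -0.0028]), array([0.2476, 0.3024, 0.0073])]
foot top 149 med [0.4262 0.3643 0.0994] rect [425.1 364.8] [29.1 29.8] 89.2
slim 277 med [0.3346 0.2022 0.1588] rect [333.6 203. ] [37.3 36. ] 11.8
bar 325 med [ 0.4955 -0.1971  0.1611] rect [ 497.2 -198.7] [68.3 21.9] 18.8
covertop 3465 med [ 0.4943 -0.1947  0.1199] rect [ 505.2 -223.8] [192.6 159.2] 18.5
crate+ 1116 med [ 0.5285 -0.3059  0.0495] rect [ 511.1 -242.3] [193.9 195.8] 18.8
feet A 156 med [ 0.563  -0.2718  0.1055] rect [ 563.3 -262.8] [31.7 48.9] 0.0
feet B 153 med [ 0.4881 -0.2983  0.1057] rect [ 488.4 -299.7] [28.5 31.9] 2.0
y [0.503 0.372 0.091]
g [0.44  0.461 0.101]
g2 [0.344 0.386 0.094]
sq [0.654 0.295 0.081]
disc [0.67  0.404 0.02 ]
screw [ 0.257 -0.319  0.023]
block [ 0.399 -0.416  0.033]
bl2 [ 0.567 -0.428  0.022]
S foot top 133 med [0.4269 0.3613 0.0993] rect [426.3 363. ] [30.9 33.6] 17.8
S bar 385 med [ 0.5022 -0.1998  0.1613] rect [ 499.5 -199.1] [70.4 19.5] 18.3
S covertop 4313 med [ 0.5091 -0.2017  0.1196] rect [ 503.1 -213.4] [196.2 135.9] 18.0
```

```bash
python3 -m inch '[[0.03,0,-0.0272,0,0,0,0.06],[0.03,0,-0.0272,0,0,0,0.06],[0.03,0,-0.0272,0,0,0,0.06],[0.03,0,-0.0272,0,0,0,0.06],[0.03,0,-0.0272,0,0,0,0.06],[0.03,0,-0.0272,0,0,0,0.06],[0.03,0,-0.0272,0,0,0,0.06],[0.03,0,-0.0272,0,0,0,0.06],[0.03,0,-0.0272,0,0,0,0.06],[0.03,0,-0.0272,0,0,0,0.06],[0.03,0,-0.0272,0,0,0,0.06],[0.03,0,-0.0272,0,0,0,0.06]]' 40
python3 -m inch '[[0.03,0,-0.0272,0,0,0,0.06],[0.03,0,-0.0272,0,0,0,0.06],[0.03,0,-0.0272,0,0,0,0.06],[0.03,0,-0.0272,0,0,0,0.06],[0.03,0,-0.0272,0,0,0,0.06],[0.03,0,-0.0272,0,0,0,0.06],[0,0,0,0,-8,0,0.06],[0,0,0,0,-8,0,0.06],[0,0,0,0,-8,0,0.06],[0,0,0,0,-8,0,0.06],[0,0,0,0,-8,0,0.06],[0,0,0,0,-4,0,0.06]]'
python3 -m inch '[[0,0,0,0,0,0,0.06],[0,0,0,0,0,0,0.06]]'
cat >> h.py <<'E'
def to_tool(target,yaw_z=None):
    s=state(); R=np.array(s['tcp_rot']); print('t',s['t'],'ee',np.round(s['ee_pos'],4),'op',round(s['opening'],4),'F',np.round(s['contact_force'],1))
    print('yaw of z',np.degrees(np.arctan2(R[1,2],R[0,2])).round(2),'tool shift',(R.T@(np.array(target)-s['ee_pos'])).round(4))
E
python3 - <<'E'
from h import *
to_tool([.4985,-.199,.126])
im,d,p=snap('wrist'); save('w1',im); np.savez('w1.npz',im=im,d=d,W=cloud(d,p))
E
```

```text
t: 1.3
ee_pos: [0.4107, 0.0223, 0.2312]
tcp_rot: [[0.902, -0.0, 0.431], [-0.431, 0.0, 0.902], [-0.0, -1.0, 0.0]]
contact_force: [0.7, 0.2, 0.1]
opening: 0.0602
t: 2.5
ee_pos: [0.5024, -0.2008, 0.2309]
tcp_rot: [[0.947, -0.001, -0.321], [0.321, 0.0, 0.947], [-0.0, -1.0, 0.001]]
contact_force: [0.3, -0.9, -0.4]
opening: 0.0603
t: 2.7
ee_pos: [0.5024, -0.2008, 0.2311]
tcp_rot: [[0.949, -0.0, -0.315], [0.315, 0.0, 0.949], [-0.0, -1.0, 0.0]]
contact_force: [0.2, -0.1, -0.7]
opening: 0.0599
t 2.7 ee [ 0.5024 -0.2008  0.2311] op 0.0599 F [ 0.2 -0.1 -0.7]
yaw of z 108.34 tool shift [-0.0031  0.1051  0.0029]
```

View pics/w1.png

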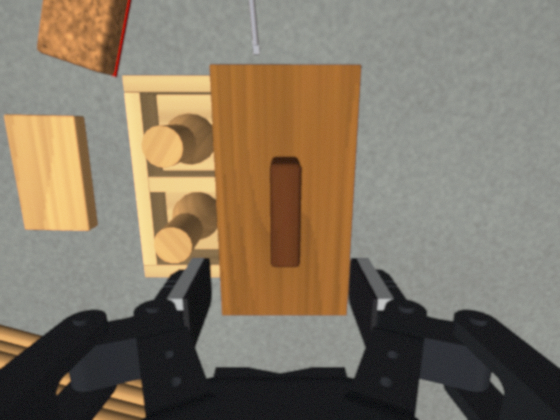

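The wrist view looks square onto the cover. The bar spans about (271–300, 157–267) and both open cells are to the left.

```bash
python3 - <<'E'
from h import *
z=np.load('w1.npz'); W=z['W'];d=z['d']
def blob(name,u0,u1,v0,v1,zl,zh):
    m=np.zeros(d.shape,bool);m[v0:v1,u0:u1]=1
    m&=(d>0)&(W[...,2]>zl)&(W[...,2]<zh); P=W[m]
    r=cv2.minAreaRect((P[:,:2]*1000).astype(np.float32))
    print(name,m.sum(),'med',np.median(P,0).round(4),'rect',np.round(r[0],1),np.round(r[1],1),round(r[2],1))
blob('bar',260,310,150,275,.15,.17)
blob('cover',190,380,55,330,.112,.127)
blob('crate',110,235,60,290,.045,.056)
blob('footA',140,190,115,170,.1,.11)
blob('footB',150,200,220,265,.1,.11)
E
```

```text
bar 3213 med [ 0.4957 -0.2005  0.1615] rect [ 498.2 -199.5] [69.  19.7] 18.0
cover 31324 med [ 0.4801 -0.2053  0.1197] rect [ 499.3 -199.5] [193.8 104.3] 18.3
crate 6121 med [ 0.5242 -0.315   0.0496] rect [ 532. -298.] [193.5  77.4] 18.3
footA 1424 med [ 0.4896 -0.3001  0.1057] rect [ 490.3 -300.5] [31.  31.6] 19.3
footB 1162 med [ 0.5646 -0.2739  0.1057] rect [ 565.6 -274.2] [31.5 31.4] 25.2
```

```bash
python3 -m inch '[[-0.003,0,0.0024,0,0,0,0.06],[0,0.03,0,0,0,0,0.06],[0,0.03,0,0,0,0,0.06],[0,0.03,0,0,0,0,0.06],[0,0.015,0,0,0,0,0.06],[0,0,0,0,0,0,0.06],[0,0,0,0,0,0,0.01],[0,0,0,0,0,0,0.01],[0,0,0,0,0,0,0.01],[0,0,0,0,0,0,0.01],[0,0,0,0,0,0,0.01],[0,0,0,0,0,0,0.01]]' 50
python3 -m inch '[[0,0,0,0,0,0,0.01],[0,0,0,0,0,0,0.01],[0,-0.005,0,0,0,0,0.01],[0,-0.005,0,0,0,0,0.01],[0,0,0,0,0,0,0.01]]' 50
```

```text
t: 3.95
ee_pos: [0.4991, -0.1996, 0.1271]
tcp_rot: [[0.949, 0.001, -0.317], [0.317, -0.0, 0.949], [0.001, -1.0, -0.001]]
contact_force: [-2.1, 2.2, 6.3]
opening: 0.0197
t: 4.45
ee_pos: [0.4991, -0.1998, 0.1369]
tcp_rot: [[0.949, 0.001, -0.317], [0.317, -0.001, 0.949], [0.001, -1.0, -0.001]]
contact_force: [-0.6, -0.2, -3.3]
opening: 0.0194
```

```bash
python3 -m inch '[[0,-0.015,0,0,0,0,0.01],[0,-0.015,0,0,0,0,0.01],[0,-0.015,0,0,0,0,0.01],[0,-0.015,0,0,0,0,0.01],[0,-0.015,0,0,0,0,0.01],[0,-0.015,0,0,0,0,0.01],[0,-0.01,0,0,0,0,0.01],[0,0,0,0,0,0,0.01]]'
python3 - <<'E'
from h import *
to_tool([.55,.13,.232])
im,d,p=snap('scene'); save('s2',im[230:400,60:280].repeat(3,0).repeat(3,1)); to_tool([.55,.13,.232])
E
```

```text
t: 5.25
ee_pos: [0.4992, -0.1998, 0.2372]
tcp_rot: [[0.949, 0.002, -0.317], [0.317, -0.001, 0.949], [0.001, -1.0, -0.002]]
contact_force: [1.2, 0.4, -3.6]
opening: 0.0193
t 5.25 ee [ 0.4992 -0.1998  0.2372] op 0.0193 F [ 1.2  0.4 -3.6]
yaw of z 108.46 tool shift [0.1526 0.005  0.2968]
t 5.3 ee [ 0.4989 -0.1996  0.2362] op 0.0195 F [-1.3 -0.1 -4. ]
yaw of z 108.45 tool shift [0.1528 0.0042 0.2965]
```

View pics/s2.png

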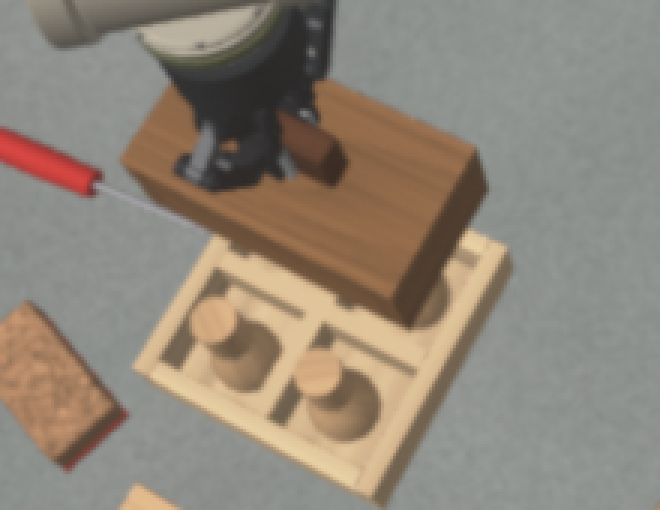

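The cover is level, held by its bar, with its rim well above the crate and feet. I'll carry it to the clear bench now.

```bash
python3 -m inch '[[0.0068,0,0.0127,0,0,0,0.01],[0.0136,0,0.0264,0,0,0,0.01],[0.0136,0,0.0264,0,0,0,0.01],[0.0136,0,0.0264,0,0,0,0.01],[0.0136,0,0.0264,0,0,0,0.01],[0.0136,0,0.0264,0,0,0,0.01],[0.0136,0,0.0264,0,0,0,0.01],[0.0136,0,0.0264,0,0,0,0.01],[0.0136,0,0.0264,0,0,0,0.01],[0.0136,0,0.0264,0,0,0,0.01],[0.0136,0,0.0264,0,0,0,0.01],[0.0104,0,0.0203,0,0,0,0.01]]'
python3 -m inch '[[0,0,0,0,0,0,0.01],[0,0.02,0,0,0,0,0.01],[0,0.02,0,0,0,0,0.01],[0,0.02,0,0,0,0,0.01],[0,0.02,0,0,0,0,0.01],[0,0.02,0,0,0,0,0.01],[0,0.02,0,0,0,0,0.01],[0,0.02,0,0,0,0,0.01],[0,0.01,0,0,0,0,0.01],[0,0.004,0,0,0,0,0.01],[0,0,0,0,0,0,0.01]]'
```

```text
t: 6.5
ee_pos: [0.5495, 0.1331, 0.2353]
tcp_rot: [[0.948, -0.002, -0.318], [0.318, 0.0, 0.948], [-0.002, -1.0, 0.001]]
contact_force: [-0.1, -0.7, -3.1]
opening: 0.0193
t: 7.6
ee_pos: [0.5501, 0.1306, 0.0822]
tcp_rot: [[0.949, -0.0, -0.317], [0.317, -0.0, 0.949], [-0.0, -1.0, 0.0]]
contact_force: [-0.6, -1.1, -3.5]
opening: 0.0194
```

```bash
python3 - <<'E'
from h import *
s=np.load('top.npz')
im,d,p=snap('top'); save('t2',im[120:280,100:500].repeat(2,0).repeat(2,1)); np.savez('t2.npz',im=im,d=d,W=cloud(d,p)); to_tool([.55,.13,.0771])
E
```

```text
t 7.65 ee [0.5505 0.1306 0.0829] op 0.0193 F [ 0.7  0.  -3.8]
yaw of z 108.46 tool shift [-0.0006  0.0058 -0.0005]
```

View pics/t2.png

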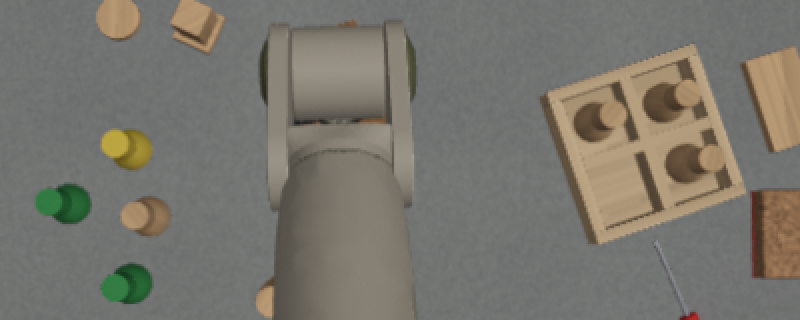

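The empty cell is at crop (618,185), which is the near one (crate x = −45, y = +45). The stored foot stands in the other covered cell. Next I'll ease the cover down the last few millimetres.

```bash
python3 -m inch '[[0,0.002,0,0,0,0,0.01],[0,0.002,0,0,0,0,0.01],[0,0.001,0,0,0,0,0.01],[0,0,0,0,0,0,0.01],[0,0,0,0,0,0,0.01]]'
python3 -m inch '[[0,0.001,0,0,0,0,0.01],[0,0,0,0,0,0,0.01],[0,0,0,0,0,0,0.01]]'
```

```text
t: 8.15
ee_pos: [0.5502, 0.1307, 0.0774]
tcp_rot: [[0.949, 0.0, -0.317], [0.317, -0.0, 0.949], [0.0, -1.0, -0.0]]
contact_force: [0.2, -0.1, -3.5]
opening: 0.0193
t: 8.45
ee_pos: [0.5502, 0.1308, 0.0771]
tcp_rot: [[0.948, 0.001, -0.317], [0.317, 0.0, 0.948], [0.0, -1.0, -0.0]]
contact_force: [-5.2, 0.5, 6.7]
opening: 0.0195
```

```bash
python3 -m inch '[[0,0,0,0,0,0,0.05],[0,0,0,0,0,0,0.05],[0,0,0,0,0,0,0.05],[0,0,0,0,0,0,0.05],[0,-0.01,0,0,0,0,0.05],[0,-0.02,0,0,0,0,0.05],[0,-0.03,0,0,0,0,0.05],[0,-0.04,0,0,0,0,0.05],[0,-0.04,0,0,0,0,0.05],[0,-0.01,0,0,0,0,0.05],[0,0,0,0,0,0,0.05]]' 30
python3 - <<'E'
from h import *
to_tool([.426,.3636,.22])
im,d,p=snap('wrist'); W=cloud(d,p)
m=(d>0)&(W[...,2]>.06)&(W[...,2]<.08); r=cv2.minAreaRect((W[m][:,:2]*1000).astype(np.float32)); print(m.sum(),np.median(W[m],0).round(4),r)
m=(d>0)&(W[...,2]>.1)&(W[...,2]<.12);m[:,:200]=0;m[:,400:]=0;print(m.sum(),np.median(W[m],0) if m.any() else 0)
E
```

```text
t: 9.55
ee_pos: [0.5507, 0.1307, 0.2281]
tcp_rot: [[0.949, 0.004, -0.317], [0.317, 0.0, 0.949], [0.003, -1.0, -0.001]]
contact_force: [0.7, 0.1, -0.9]
opening: 0.0501
t 9.55 ee [0.5507 0.1307 0.2281] op 0.0501 F [ 0.7  0.1 -0.9]
yaw of z 108.46 tool shift [-0.0446  0.0077  0.2604]
24267 [0.5354 0.1241 0.0697] ((603.4932250976562, 110.26443481445312), (266.9905700683594, 547.67626953125), 43.66977310180664)
2272 [0.54779677 0.12912108 0.11146052]
```

```bash
python3 -m inch '[[-0.005,0,0.029,0,0,0,0.05],[-0.005,0,0.029,0,0,0,0.05],[-0.005,0,0.029,0,0,0,0.05],[-0.005,0,0.029,0,0,0,0.05],[-0.005,0,0.029,0,0,0,0.05],[-0.005,0,0.029,0,0,0,0.05],[-0.005,0,0.029,0,0,0,0.05],[-0.005,0,0.029,0,0,0,0.05],[-0.0046,0,0.0284,0,0,0,0.05],[0,0,0,0,0,0,0.05],[0,0,0,0,0,0,0.05]]'
python3 - <<'E'
from h import *
to_tool([.426,.3636,.068])
im,d,p=snap('wrist'); save('w2',im); W=cloud(d,p)
m=((d>0)&(W[...,2]>.094)&(W[...,2]<.106)).astype(np.uint8)
n,l,st,c=cv2.connectedComponentsWithStats(m)
for i in range(1,n):
    if st[i,4]>150:
        P=W[l==i]; r=cv2.minAreaRect((P[:,:2]*1000).astype(np.float32)); print(c[i].round(),st[i,4],np.median(im[l==i],0),np.round(r[0],1),np.round(r[1],1))
E
```

```text
t: 10.7
ee_pos: [0.4249, 0.3633, 0.2247]
tcp_rot: [[0.948, -0.002, -0.318], [0.318, -0.002, 0.948], [-0.003, -1.0, -0.001]]
contact_force: [-0.1, -0.8, -0.5]
opening: 0.0501
t 10.7 ee [0.4249 0.3633 0.2247] op 0.0501 F [-0.1 -0.8 -0.5]
yaw of z 108.51 tool shift [0.0015 0.1567 0.    ]
[124.  24.] 537 [119.  90.  56.] [340.6 215.1] [14.5 37.5]
[345. 112.] 1502 [ 11. 156.  57.] [344.7 386.9] [31.5 31.3]
[282. 204.] 1231 [226. 174. 109.] [426.8 364.6] [31.4 30.5]
[388. 258.] 1144 [  7. 155.  55.] [442.6 464. ] [31.5 31.7]
[277. 299.] 1043 [241. 212.   0.] [509.4 387.8] [31.3 31.6]
[549. 334.] 578 [84. 84. 87.] [465.2 627.3] [49.4  8.8]
```

View pics/w2.png

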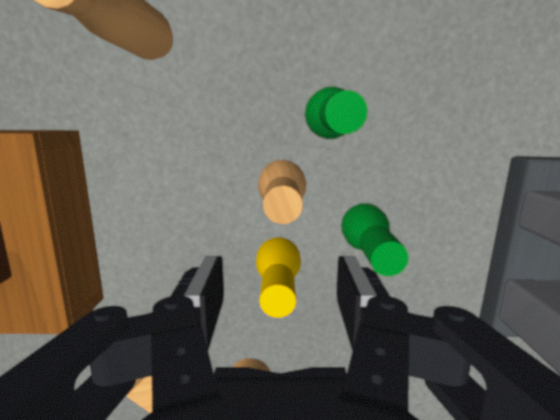

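The loose foot (bare wood) has its top at pixel (282,204), i.e. (0.427, 0.365), and the fingers have clear space either side.

```bash
python3 -m inch '[[0.0022,0,0.0006,0,0,0,0.055],[0,0.03,0,0,0,0,0.055],[0,0.03,0,0,0,0,0.055],[0,0.03,0,0,0,0,0.055],[0,0.03,0,0,0,0,0.055],[0,0.025,0,0,0,0,0.055],[0,0.015,0,0,0,0,0.055],[0,0,0,0,0,0,0.055],[0,0,0,0,0,0,0.02],[0,0,0,0,0,0,0.02],[0,0,0,0,0,0,0.02],[0,0,0,0,0,0,0.02]]' 30
python3 -m inch '[[0,0,0,0,0,0,0.02],[0,0,0,0,0,0,0.02],[0,0,0,0,0,0,0.02]]'
```

```text
t: 11.95
ee_pos: [0.4279, 0.365, 0.0673]
tcp_rot: [[0.949, 0.002, -0.317], [0.317, 0.001, 0.949], [0.002, -1.0, 0.0]]
contact_force: [0.1, -0.8, 3.4]
opening: 0.0315
t: 12.25
ee_pos: [0.4279, 0.365, 0.0672]
tcp_rot: [[0.949, 0.002, -0.317], [0.317, 0.001, 0.949], [0.002, -1.0, 0.0]]
contact_force: [-0.3, -0.6, 6.1]
opening: 0.0313
```

```bash
python3 -m inch '[[0,-0.005,0,0,0,0,0.02],[0,-0.015,0,0,0,0,0.02],[0,-0.02,0,0,0,0,0.02],[0,-0.02,0,0,0,0,0.02],[0,-0.02,0,0,0,0,0.02],[0,-0.02,0,0,0,0,0.02],[0,-0.02,0,0,0,0,0.02],[0,-0.02,0,0,0,0,0.02],[0,-0.02,0,0,0,0,0.02],[0,-0.01,0,0,0,0,0.02],[0,0,0,0,0,0,0.02]]'
python3 -m inch '[[-0.0039,0,-0.014,0,0,0,0.02],[-0.0078,0,-0.0279,0,0,0,0.02],[-0.0078,0,-0.0279,0,0,0,0.02],[-0.0078,0,-0.0279,0,0,0,0.02],[-0.0078,0,-0.0279,0,0,0,0.02],[-0.0078,0,-0.0279,0,0,0,0.02],[-0.0078,0,-0.0279,0,0,0,0.02],[-0.0078,0,-0.0279,0,0,0,0.02],[-0.0078,0,-0.0279,0,0,0,0.02],[-0.0078,0,-0.0279,0,0,0,0.02],[-0.0078,0,-0.0279,0,0,0,0.02],[-0.0078,0,-0.0279,0,0,0,0.02]]'
python3 -m inch '[[-0.0078,0,-0.0279,0,0,0,0.02],[-0.0078,0,-0.0279,0,0,0,0.02],[-0.0078,0,-0.0279,0,0,0,0.02],[-0.0078,0,-0.0279,0,0,0,0.02],[-0.0078,0,-0.0279,0,0,0,0.02],[-0.0078,0,-0.0279,0,0,0,0.02],[-0.0078,0,-0.0279,0,0,0,0.02],[-0.0078,0,-0.0279,0,0,0,0.02],[-0.0039,0,-0.0139,0,0,0,0.02],[0,0,0,0,0,0,0.02],[0,0,0,0,0,0,0.02]]'
python3 - <<'E'
from h import *
to_tool([.4562,-.2137,.0742])
im,d,p=snap('wrist'); save('w3',im); W=cloud(d,p); np.savez('w3.npz',im=im,d=d,W=W)
m=(d>0)&(W[...,2]>.044)&(W[...,2]<.056);m[:,380:]=0
P=W[m];r=cv2.minAreaRect((P[:,:2]*1000).astype(np.float32)); print('crate',m.sum(),r)
E
```

```text
t: 13.35
ee_pos: [0.4275, 0.365, 0.2373]
tcp_rot: [[0.949, 0.002, -0.317], [0.317, 0.001, 0.949], [0.002, -1.0, 0.0]]
contact_force: [-0.1, 0.2, -0.9]
opening: 0.0315
t: 14.55
ee_pos: [0.4428, 0.0304, 0.2352]
tcp_rot: [[0.949, -0.002, -0.316], [0.316, 0.0, 0.949], [-0.002, -1.0, 0.001]]
contact_force: [-0.0, 0.5, -0.0]
opening: 0.031
t: 15.65
ee_pos: [0.4556, -0.2132, 0.2358]
tcp_rot: [[0.949, -0.001, -0.317], [0.317, 0.001, 0.949], [-0.001, -1.0, 0.001]]
contact_force: [-0.2, -0.3, -0.6]
opening: 0.0312
t 15.65 ee [ 0.4556 -0.2132  0.2358] op 0.0312 F [-0.2 -0.3 -0.6]
yaw of z 108.45 tool shift [ 0.0005  0.1616 -0.0009]
crate 10072 ((592.8558349609375, -282.23065185546875), (227.4184112548828, 439.9921569824219), 75.99461364746094)
```

View pics/w3.png

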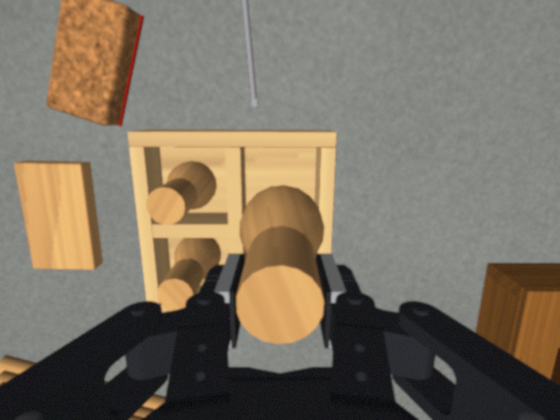

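The foot hangs upright in the fingers over the right-hand near cell. The crate rim spans roughly (130–337, 130–), with the empty cell around (285,180). I'll check the crate rim once, and the foot's tilt and axis.

```bash
python3 - <<'E'
from h import *
z=np.load('w3.npz'); W=z['W'];d=z['d']
c,s=np.cos(np.radians(18.3)),np.sin(np.radians(18.3)); C=np.array([.513,-.2423])
L=(W[...,:2]-C)@np.array([[c,-s],[s,c]])
m=(d>0)&(abs(W[...,2]-.05)<.005)
e=m&(abs(L[...,0])<.03)&(L[...,1]>.08)&(L[...,1]<.115); print('y rim n',e.sum())
for nm,sel,ax in(('near rim x',m&(L[...,0]<-.075)&(L[...,0]>-.115)&(L[...,1]>-.08)&(L[...,1]<.08),0),('left y rim',m&(L[...,1]>.075)&(L[...,1]<.115)&(L[...,0]<-.05)&(L[...,0]>-.08),1),('right y rim',m&(L[...,1]<-.075)&(L[...,1]>-.115)&(L[...,0]<-.03)&(L[...,0]>-.08),1),('mid wall',m&(abs(L[...,1])<.02)&(L[...,0]<-.03)&(L[...,0]>-.08),1)):
    print(nm,sel.sum(),np.percentile(L[sel][:,ax],[2,50,98]).round(4) if sel.any() else '')
cam=W
for lo,hi in((.262,.28),(.165,.178),(.178,.19),(.225,.24)):
    q=(d>0)&(W[...,2]>lo)&(W[...,2]<hi);q[:,:230]=0;q[:,332:]=0;q[345:]=0
    if q.any(): print(lo,q.sum(),np.median(L[q],0).round(4),np.percentile(L[q],[2,98],axis=0).round(4).tolist())
E
```

```text
y rim n 561
near rim x 2711 [-0.0964 -0.0898 -0.078 ]
left y rim 468 [0.0829 0.0895 0.0966]
right y rim 810 [-0.0964 -0.0891 -0.0828]
mid wall 788 [-0.0068  0.0002  0.0069]
0.262 7136 [-0.0482  0.0448] [[-0.062, 0.0281], [-0.0331, 0.0618]]
0.165 99 [-0.0692  0.0472] [[-0.0714, 0.0258], [-0.0593, 0.0668]]
0.178 567 [-0.0674  0.0449] [[-0.0713, 0.0212], [-0.0425, 0.0695]]
0.225 673 [-0.0607  0.0453] [[-0.0625, 0.0299], [-0.0509, 0.0595]]
```

```bash
python3 -m inch '[[0.002,0,0,0,0,0,0.02],[0,0.02,0,0,0,0,0.02],[0,0.02,0,0,0,0,0.02],[0,0.02,0,0,0,0,0.02],[0,0.02,0,0,0,0,0.02],[0,0.02,0,0,0,0,0.02],[0,0.02,0,0,0,0,0.02],[0,0.02,0,0,0,0,0.02],[0,0.01,0,0,0,0,0.02],[0,0.006,0,0,0,0,0.02],[0,0,0,0,0,0,0.02],[0,0,0,0,0,0,0.02]]'
```

```text
t: 16.9
ee_pos: [0.4583, -0.2134, 0.081]
tcp_rot: [[0.948, 0.001, -0.317], [0.317, -0.001, 0.948], [0.001, -1.0, -0.001]]
contact_force: [-0.9, -0.2, -0.9]
opening: 0.0309
```

```bash
python3 -m inch '[[0,0.003,0,0,0,0,0.02],[0,0.002,0,0,0,0,0.02],[0,0.001,0,0,0,0,0.02],[0,0,0,0,0,0,0.02],[0,0,0,0,0,0,0.02]]'
python3 -m inch '[[0,0.001,0,0,0,0,0.02],[0,0,0,0,0,0,0.02],[0,0,0,0,0,0,0.02]]'
```

```text
t: 17.4
ee_pos: [0.4579, -0.2133, 0.0743]
tcp_rot: [[0.949, 0.0, -0.317], [0.317, -0.0, 0.949], [0.0, -1.0, -0.0]]
contact_force: [0.8, -0.5, -0.4]
opening: 0.0314
t: 17.7
ee_pos: [0.458, -0.2133, 0.0734]
tcp_rot: [[0.949, 0.0, -0.317], [0.317, -0.0, 0.949], [0.0, -1.0, -0.0]]
contact_force: [0.2, 0.6, -1.0]
opening: 0.0312
```

```bash
python3 -m inch '[[0,0.001,0,0,0,0,0.02],[0,0,0,0,0,0,0.02],[0,0,0,0,0,0,0.02]]'
```

```text
t: 18.0
ee_pos: [0.4582, -0.2133, 0.0732]
tcp_rot: [[0.949, 0.001, -0.317], [0.317, -0.0, 0.949], [0.001, -1.0, -0.001]]
contact_force: [-2.1, 2.4, 9.5]
opening: 0.0312
```

The foot is on the cell floor: contact force 9.5 N at the expected TCP height of 0.073. Now I'll release, rise and check.

```bash
python3 -m inch '[[0,0,0,0,0,0,0.05],[0,0,0,0,0,0,0.05],[0,0,0,0,0,0,0.05],[0,0,0,0,0,0,0.05],[0,-0.01,0,0,0,0,0.05],[0,-0.02,0,0,0,0,0.05],[0,-0.03,0,0,0,0,0.05],[0,-0.04,0,0,0,0,0.05],[0,-0.04,0,0,0,0,0.05],[0,-0.02,0,0,0,0,0.05],[0,0,0,0,0,0,0.05],[0,0,0,0,0,0,0.05]]'
python3 - <<'E'
from h import *
to_tool([.4562,-.2137,.233])
c,s=np.cos(np.radians(18.3)),np.sin(np.radians(18.3)); C=np.array([.513,-.2423])
for nm in('wrist','scene'):
    im,d,p=snap(nm); save('f_'+nm,im); W=cloud(d,p); L=(W[...,:2]-C)@np.array([[c,-s],[s,c]])
    m=((d>0)&(W[...,2]>.098)&(W[...,2]<.112)&(abs(L).max(-1)<.097)).astype(np.uint8)
    n,l,st,_=cv2.connectedComponentsWithStats(m)
    for i in range(1,n):
        if st[i,4]>80:
            q=l==i; r=cv2.minAreaRect((L[q]*1000).astype(np.float32)); print(nm,st[i,4],np.round(r[0],1),np.round(r[1],1),np.median(W[q][:,2]).round(4))
q=(d>0)&(W[...,2]>.06)&(W[...,2]<.08)&(abs(W[...,0]-.55)<.13)&(abs(W[...,1]-.13)<.11)
P=W[q];r=cv2.minAreaRect((P[:,:2]*1000).astype(np.float32));print('cover',r,np.percentile(P[:,2],[5,50,95]))
save('fin',im)
E
```

```text
t: 19.2
ee_pos: [0.4577, -0.2131, 0.2322]
tcp_rot: [[0.949, -0.0, -0.317], [0.317, 0.0, 0.949], [-0.0, -1.0, 0.0]]
contact_force: [-0.5, 0.6, -0.7]
opening: 0.0499
t 19.2 ee [ 0.4577 -0.2131  0.2322] op 0.0499 F [-0.5  0.6 -0.7]
yaw of z 108.46 tool shift [-0.0016 -0.0008 -0.0001]
wrist 1242 [-44.3  44.7] [31.3 31.6] 0.1057
wrist 1293 [-40.3 -48.4] [31.1 31.9] 0.1056
wrist 381 [ 33.2 -53.6] [12.8 28.2] 0.1056
wrist 1061 [44.7 45.1] [31.5 30.9] 0.1057
scene 197 [-45.1  45. ] [31.2 31.8] 0.1054
scene 213 [45.1 45.4] [31. 31.] 0.1056
scene 213 [-40.5 -48.9] [31.  31.3] 0.1056
scene 222 [ 40.5 -47.3] [30.3 30.3] 0.1054
cover ((549.5208740234375, 129.78709411621094), (193.1863555908203, 107.31041717529297), 18.365707397460938) [0.06556863 0.06934419 0.07266488]
```

View pics/fin.png

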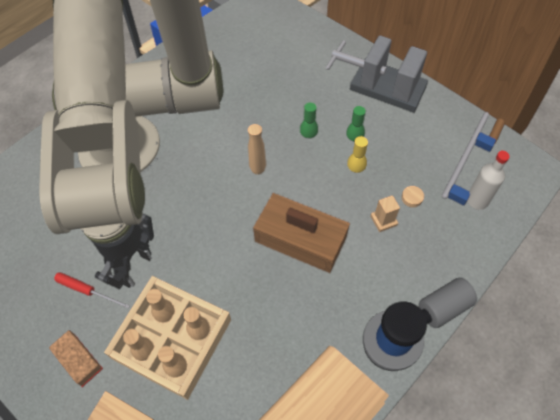

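The final scene shows four feet standing in the crate (new one at (158,305), stored one at (194,322)). The cover sits flat on the bench at (300,231), and the gripper is clear of everything.

```bash
python3 -c "
from station import job; print(job.job_done())"
```

```text
the job is handed in; nothing more can be done
None
```

I lifted the cover by its grip bar and set it down on the clear bench. The loose foot now stands in the empty cell that was under it (crate x = −45, y = +45 mm), and I handed the job in at about 19 s of the 72 s limit.

Last checks, from the wrist and scene cameras after release:

| Item | Measured |
|---|---|
| Loose foot | Top centre within 1 mm of the cell centre, 106 mm above the bench as it should be on the floor of the cell; looks upright |
| Stored foot | Standing, within 0.5 mm of its cell centre |
| Cover | Top at about 70 mm and right way up, so flat on the bench, centred at (0.550, 0.130) m and inside the clear area |
| Gripper | Open and clear of everything, with only sensor noise on the force reading |

None of these final checks failed or disagreed. The two feet in the open cells stand 4–5 mm off their cell centres; they were already like that at the start.

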